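Seat the drier's filter drawer, free its lid and hold it open

ROBOT

A 6-joint arm with a two-finger parallel gripper is mounted at the origin on a cart in front of the work surface, level with it; the furniture and walls round the work are solid. World frame = base frame: x ahead of the robot, y to its left, z up, the work surface at z = 0. Lengths are in mm, angles in rad, forces in N, time in s.
With the tool pointing down it reaches from about 300 to 775 mm from the base axis. Payload 14.6 kg.
Tool frame: the origin (TCP) lies between the finger pads, 19 mm behind the fingertips; this is the grasp point; z points along the fingers, y is the line along which they close (so a half turn about z gives the same grasp; the last joint's range is limited). The gripper opens to 94 mm and grips with 3 to 60 N. Pads are 16 mm wide; open, the fingers measure 119 mm over their backs; the gripper's body (75 mm by 177 mm) begins 78 mm behind the grasp point.
Start: joints at [-1.19, 0.3, 1.521, -0, 1.321, -0.067], TCP at [238.133, -495.764, 224.246] pointing down, gripper open.
Joint ranges: [-3.03, 3.03], [-0.79, 2.21], [0.23, 2.52], [-1.04, 4.18], [0, 3.07], [-2.55, 2.55]. Speed limits (rad/s): [2.22, 2.22, 2.57, 3.14, 3.14, 3.14].

INTERFACE

Orientations are given as [roll, pitch, yaw] about the fixed x, y, z axes, in that order (R = Rz(yaw) Ry(pitch) Rx(roll)).
In Python, from cell import manip gives the robot as it stands.
- The arm moves only by the tool jog_arm, never from a script. Its argument "series" is a list of rows, each a list of 7 numbers: the shift along the world's x, y, z as a fraction of full scale, then the turn, a rotation vector about the world's x, y, z as a fraction of full scale, then the closure, from 0 (fully open) to 1 (shut). In form: [[dx, dy, dz, wx, wy, wz, fingers], ...]. A call has 1 to 8 rows; each row is the pose to reach, as a shift and turn from the pose commanded when the call began; what a row does not reach only later rows make up. Full scale, the value 1, is 120 mm for a shift and 90 degrees for a turn. A row lasts 1/12 s, in which the tool goes at most 41.7 mm and 7.16 degrees, less where a joint would pass 70% of its speed; a pose out of reach is approached as far as the arm can. A call with a number of a shift or a turn outside -1 to 1 is refused whole. A call with a gripper value outside its range is refused whole. The fingers move at their own pace and stop on an object; "grip_force" is the grip in N (left out, the last holds). Time passes only in rows, so rows that repeat a pose let the fingers close. It gives the time, the measured TCP pose, the force, the opening and the grip force at its end, in the units of the state.
- manip.read_state(): the state, without advancing time (a new reading comes with each control period).
- manip.camera(name): name is "side" or "top" or "wrist"; returns a dict with "frame" (400x640x3 uint8, red, green, blue), "vfov" (degrees; the focal length in pixels is half the picture's height over the tangent of half this angle, whatever the lens; pixels are square), "cx", "cy" (the principal point, pixels), "R" (3x3) and "t" (3): a world point X has camera coordinates R X + t; the wrist camera has in their place "hand_eye" (4x4, takes a point from camera to tool coordinates, whose origin is the TCP and whose axes are the flange's). Camera axes: x right, y down, z forward; pixel columns grow to the right and rows downward; lengths in mm; the calibration is good to about 2 mm. A picture is of the moment at which its call begins: read the wrist's pose just before it. There is no depth.
- manip.sign_off(): hands the job in; it is judged then, once.
The state is a dict: "clock": time; "joints": joint angles; "qd": joint speeds; "effort": joint torques, N m; "eef_pos": TCP position; "eef_rot": TCP orientation; "wrist_force": force on the tool from outside, world axes, zero at the start; "moment": the same for the moment, N m; "finger_gap": finger opening in mm; "finger_force": force on a finger pad.
Only numpy, scipy, OpenCV 4.12 (cv2) and the standard library are available. Lean on these libraries where they do the work, as an engineer would, in place of code of your own. Each camera call takes 0.05 s, during which the arm holds its last target. There are 200 camera calls.

TASK

Get the small white sample drier ready for loading: push its grey filter drawer fully home until it clicks into its detent, then take the blue lid by its steel handle and tug it upward to learn whether the catch holds it, before you turn the black wing knob. If the lid is caught, turn the wing knob a quarter turn anticlockwise (seen from above) to release it; if it comes freely, leave the knob as it is, for turning it would lock the lid. Then lift the lid by the handle to about 40 degrees open and finish there, still gripping the handle and holding the lid up, with the drawer still home and the loose blade cup and measuring cup on the bench left standing where they are.

Things in the scene. Friction and masses are not known exactly. Their poses are not given: they have to be found in the camera images.
- drier: white sample drier fixed on the bench, 180 deep (its x) x 250 wide (its y) x 112 high to its rim (119 to the top of the closed lid). Origin: centre of its underside, on the bench. Its x axis points to its back, y to its left, z up; its front with the drawer faces its -x, roughly towards the robot. It never moves during the job.
- drawer (a joint): how far the grey filter drawer is out (m): 0 fully home against its stop, grows as it comes out towards the drier's -x. It slides with about 1 N of friction; over the last 12 mm a sprung detent resists with about 5 N (it pushes the drawer back out between 12 and 4 mm and pulls it in below 4 mm). A rigid stop at 0.
- drawer_pull (a point): centre of the front face of the drawer's black pull, a plate 80 wide (y) x 34 high x 12 thick, 31 above the bench; axes as the drier's. With the drawer home this face stands 45 in front of the drier's front wall. Push here along the drier's +x.
- lid (a joint): opening angle of the blue lid (rad): 0 shut, 1.4 the most. Hinged along the rear rim. About 0.3 kg: lifting at the handle takes about 1.3 to 2.6 N; it falls shut when let go. If the catch holds it, it has about 0.04 rad of play (6 mm at the handle) and then stops hard.
- lid_hinge (a point): middle of the lid's hinge axis, on the rear rim, 112 above the bench; the axis runs along y. Axes turn with the lid; with the lid shut they are the drier's.
- lid_handle (a point): middle of the steel bar handle: a round bar 12 thick, 70 long along y between two posts, 37 above the lid's top face; 150 in front of the hinge axis and 44 above it when shut, 30 to the drier's left of its middle. Axes turn with the lid. Pinch it from above with the fingers closing along x; the round bar can turn between the pads.
- wing (a joint): angle of the catch's wing knob (rad): about 0 at the start (wing lies along the drier's y), grows anticlockwise seen from above; stops at -0.15 and 1.72, stays where it is left, takes about 0.06 N m. From the outside nothing shows whether the lid is caught: in some driers the catch holds at about 0 and is free beyond about 1.0, in others it is free at about 0 and holds beyond about 0.6.
- wing_grip (a point): on the vertical turning axis of the black wing knob on the lid, 28 above the lid's top face, 50 in front of the drier's middle and 75 to its right. The wing is 14 thick (its x) x 46 long (its y) x 34 high, its top 10 above this point, on a round base 4 high. Axes turn with the wing.
- cup: bystander: cup with a white blade top, 99 x 98 x 134, loose on the bench to the left of the drier; origin at the centre of its underside
- beaker: bystander: small clear measuring cup, upside down, 64 x 64 x 66, loose on the bench; origin at the centre of its underside

How it is judged (in metres and radians):
On the way, in this order (a step that is already met when the one before it is completed fails the run):
1. the drawer is pushed home into its detent, the lid still shut (value of joint drawer below 0.003 m and value of joint lid below 0.015 rad), for 0.2 s.
2. the fingers tug the lid up at its handle (by at least 0.02 rad) with the wing knob not yet turned (value of joint lid above 0.02 rad and value of joint wing below 0.35 rad and contact force between the fingers and lid above 0.5 N and distance between the grasp point and lid_handle below 0.045 m), for 0.1 s.
3. the lid is lifted clear of its catch (value of joint lid above 0.3 rad), for 0.1 s.
At the end, for the whole second after the job is handed in: The fingers still hold the lid by its handle (contact force over 0.7 N, TCP within 45 mm of the middle of the bar) at 0.5 to 0.95 rad open (29 to 54 degrees) and at rest, the drawer is within 4 mm of fully home, and the two bystanders stand within 30 mm of where they were (value of joint lid between 0.5 and 0.95 rad and velocity of joint lid between -0.05 and 0.05 rad/s and value of joint drawer below 0.004 m and contact force between the fingers and lid above 0.7 N and distance between the grasp point and lid_handle below 0.045 m and distance of each of cup, beaker from where it was at the start of the episode below 0.03 m); the arm keeps its last pose, push and grip.
It fails at once if a bystander is knocked: moved 30 mm or tipped (distance of any of cup, beaker from where it was at the start of the episode above 0.03 m or angle between any of cup, beaker's own z axis and vertical above 0.5 rad).
It also fails if it takes over 72 s, if anything falls off the work surface, if the arm or the gripper's body presses on something with over 40 N, if the wrist force passes 120 N, or if a joint passes its speed limit or range.

## Working session

There is one attempt and no reset: what is moved stays moved. The work goes in short steps, Python scripts to look and compute and a tool call to move; the robot and the scene stay as the last step left them, time stands still between calls to the robot, and variables do not carry over. Pictures are saved under pics/ and viewed, at most 10 in all, crops included, and the job is handed in when it is done.

Besides the shell and the picture viewer there is one more tool, called after "Emit:" by a JSON object that holds its "method" and its "body". jog_arm: Moves the arm, as the interface text tells. Its arguments: {"type":"object","properties":{"series":{"type":"array"},"grip_force":{"type":"number"}},"required":["series"]}

```bash
mkdir -p pics
cat > h.py <<'E'
import numpy as np, cv2
from cell import manip
def cam(n):
    c=manip.camera(n); f=200/np.tan(np.radians(c["vfov"])/2)
    return c,f
def ray(c,f,u,v):
    R=np.array(c["R"]);t=np.array(c["t"])
    d=R.T@np.array([(u-c["cx"])/f,(v-c["cy"])/f,1.]); return -R.T@t,d/np.linalg.norm(d)
def plane(c,f,u,v,z):
    o,d=ray(c,f,u,v); return o+d*(z-o[2])/d[2]
def proj(c,f,X):
    p=np.array(c["R"])@np.array(X,float)+np.array(c["t"]); return [p[0]/p[2]*f+c["cx"],p[1]/p[2]*f+c["cy"]]
def tri(o1,d1,o2,d2):
    A=np.stack([d1,-d2],1); s=np.linalg.lstsq(A,o2-o1,rcond=None)[0]
    p,q=o1+d1*s[0],o2+d2*s[1]; return (p+q)/2,np.linalg.norm(p-q)
E
python3 - <<'E'
from h import *
for n in("top","side"):
    c,f=cam(n); cv2.imwrite(f"pics/{n}0.png",c["frame"][:,:,::-1]); np.save(n+"0.npy",c,allow_pickle=True)
    print(n,c["vfov"],c["cx"],c["cy"],-np.array(c["R"]).T@c["t"])
print(manip.read_state())
E
```

```text
top 46.088477227262835 315.3890336458359 204.10240369365778 [-401.32031596  -39.47766492 1373.65134341]
side 55.01752649191932 319.130554885674 190.96684583898514 [ -78.30132368 1036.30720712  600.7305878 ]
{'clock': 0.1, 'joints': array([-1.18953497e+00,  3.00409468e-01,  1.52153453e+00,  1.91973746e-05,
        1.32067357e+00, -6.66128634e-02]), 'qd': array([ 2.77667048e-04, -2.79724056e-03, -1.02794911e-03, -9.43356910e-05,
        5.84288846e-04,  1.16430875e-03]), 'effort': array([ 1.25585902e-03, -5.32641721e+01, -3.53283942e+01,  7.09447078e-02,
        2.35047826e-02, -5.14225906e-05]), 'eef_pos': array([ 238.09240846, -495.55477892,  223.73981084]), 'eef_rot': array([-3.14057125e+00, -8.67761402e-05,  4.47869412e-01]), 'wrist_force': array([-0.3592099 , -0.33161369, -0.05595001]), 'moment': array([-0.02333879, -0.00979601,  0.00376178]), 'finger_force': 0.0, 'finger_gap': 94.06940449144581}
```

View pics/top0.png

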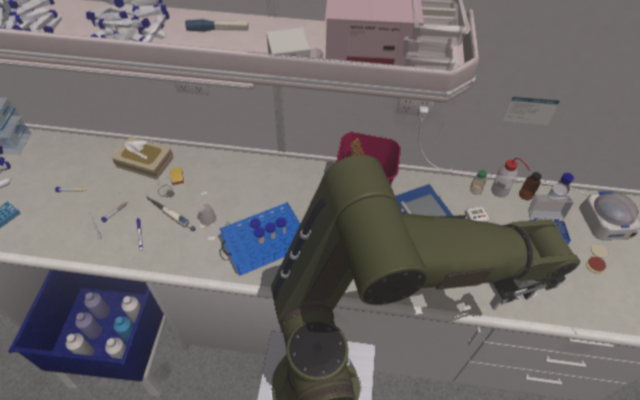

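View pics/side0.png

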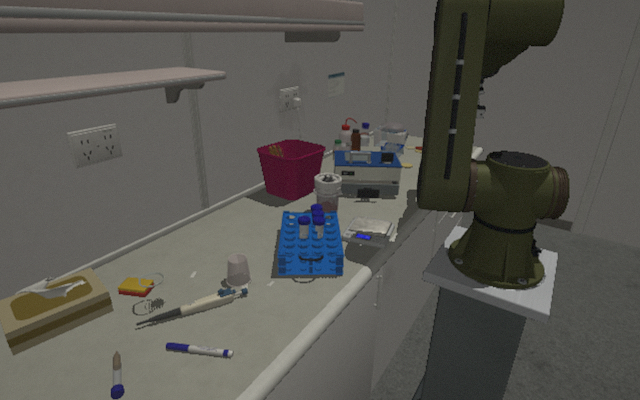

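The top view is blocked by the arm. Part of the drier's blue lid shows at about (425,203), and the upturned cup is at (205,213). In the side view the drier is at (367,170), the blade cup at (328,190) and the beaker at (238,268).

Run:
```python
from h import *
T=np.load("top0.npy",allow_pickle=True).item();S=np.load("side0.npy",allow_pickle=True).item()
ft,fs=[200/np.tan(np.radians(c["vfov"])/2) for c in(T,S)]
for p in((425,203),(450,215),(400,200)): print("top",p,plane(T,ft,*p,119))
for p in((335,165),(400,165),(367,155)): print("side",p,plane(S,fs,*p,119))
print("cup",plane(S,fs,328,212,0),"beaker",plane(S,fs,238,283,0),plane(T,ft,205,222,0))
c,f=cam("wrist"); print(c["hand_eye"],c["vfov"],c["cx"],c["cy"])
```

```text
top (425, 203) [ 614.95222288 -284.04115871  119.        ]
top (450, 215) [ 576.11019175 -366.21592702  119.        ]
top (400, 200) [ 615.6286673  -199.81249803  119.        ]
side (335, 165) [ 606.37974735 -141.02543499  119.        ]
side (400, 165) [ 406.43028428 -285.72477013  119.        ]
side (367, 155) [ 563.07352389 -321.55709735  119.        ]
cup [543.14272837   4.56961569   0.        ] beaker [518.071368   474.92932621   0.        ] [510.31535565 472.80162532   0.        ]
[[ 3.44288333e-04 -9.63629705e-01 -2.67240853e-01  7.76375462e+01]
 [ 9.99999820e-01  4.63323550e-04 -3.82366929e-04  3.68101551e-01]
 [ 4.92279112e-04 -2.67240673e-01  9.63629690e-01 -1.59223885e+02]
 [ 0.00000000e+00  0.00000000e+00  0.00000000e+00  1.00000000e+00]] 60.580601512401934 322.05949325409165 194.11854911169945
```

Emit:
{"method": "jog_arm", "body": {"series": [[0.3,0.2,0.8,0,0,0.07,0],[0.6,0.5,0.9,0,0,0.15,0],[1,0.8,1,0,0,0.23,0],[1,0.8,1,0,0,0.31,0],[1,0.8,1,0,0,0.39,0],[1,0.8,1,0,0,0.47,0],[1,0.8,1,0,0,0.55,0],[1,0.8,1,0,0,0.55,0]]}}

```text
clock: 0.82
eef_pos: [358.5, -399.3, 344.2]
eef_rot: [-3.141, -0.0, 1.319]
wrist_force: [-0.1, -0.5, 0.1]
finger_gap: 94.1
finger_force: 0.0
```

Emit:
{"method": "jog_arm", "body": {"series": [[0.3,0.2,0,0,0,0.08,0],[0.6,0.5,0,0,0,0.16,0],[0.9,0.8,0,0,0,0.16,0],[0.9,0.8,0,0,0,0.16,0],[0.9,0.8,0,0,0,0.16,0]]}}

```text
clock: 1.23
eef_pos: [468.2, -301.2, 343.7]
eef_rot: [-3.141, -0.001, 1.562]
wrist_force: [-1.0, -0.0, -0.4]
finger_gap: 93.9
finger_force: 0.0
```

```bash
cat >> h.py <<'E'
from scipy.spatial.transform import Rotation as Ro
def wcam():
    s=manip.read_state(); c,f=cam("wrist"); H=np.array(c["hand_eye"])
    R=Ro.from_euler("xyz",s["eef_rot"]).as_matrix(); M=np.eye(4); M[:3,:3]=R; M[:3,3]=s["eef_pos"]
    W=np.linalg.inv(M@H); c["R"]=W[:3,:3]; c["t"]=W[:3,3]; return c,f,s
E
python3 - <<'E'
from h import *
c,f,s=wcam(); print(s["clock"],s["eef_pos"],s["eef_rot"],s["joints"]); np.save("w1.npy",c,allow_pickle=True)
cv2.imwrite("pics/w1.png",c["frame"][:,:,::-1])
E
```

```text
1.2333 [ 468.19417442 -301.19223911  343.65567347] [-3.14111891e+00 -1.05980693e-03  1.56189756e+00] [-6.37708640e-01  2.57001037e-01  1.30280021e+00  5.78487466e-04
  1.58279790e+00 -6.28803470e-01]
```

View pics/w1.png

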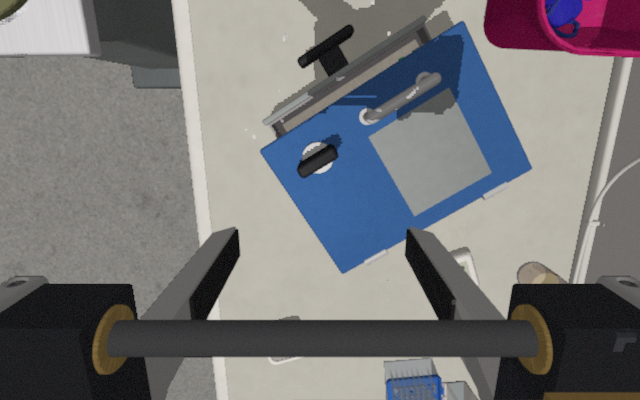

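The drier is turned well round. Its lid spans (262,150), (465,22), (530,165) and (343,272), with the handle bar from (370,116) to (430,78), the wing at (318,160) and the pull at (327,47). I'll take a second view from a different place.

Emit:
{"method": "jog_arm", "body": {"series": [[-0.1,0.3,0,0,0,0,0],[-0.2,0.6,0,0,0,0,0],[-0.3,0.9,0,0,0,0,0],[-0.3,0.9,0,0,0,0,0],[-0.3,0.9,0,0,0,0,0]]}}

```text
clock: 1.7
eef_pos: [429.4, -195.7, 344.9]
eef_rot: [3.141, 0.001, 1.561]
wrist_force: [-0.3, -1.7, 0.5]
finger_gap: 93.9
finger_force: 0.0
```

Run:
```python
from h import *
c,f,s=wcam(); print(s["clock"],s["eef_pos"],s["eef_rot"]); np.save("w2.npy",c,allow_pickle=True)
cv2.imwrite("pics/w2.png",c["frame"][:,:,::-1])
```

```text
1.7 [ 429.35114049 -195.67566112  344.86917955] [3.14056094e+00 7.78041830e-04 1.56084852e+00]
```

View pics/w2.png

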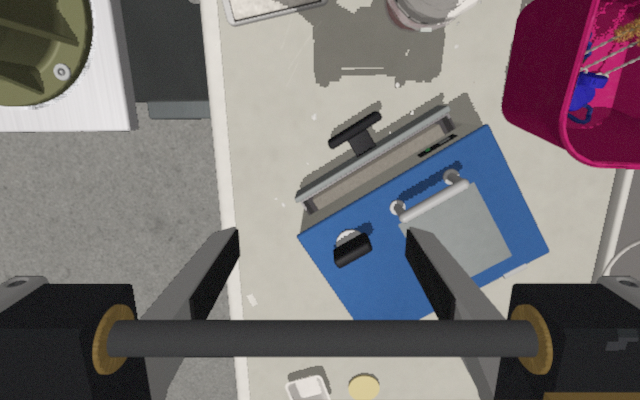

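The second view shows the pull at (355,131), the bar from (400,217) to (468,187) and the wing top at (352,250). The blade cup's base is at about (430,10).

```bash
cat > m.py <<'E'
from h import *
C=[np.load(f"w{i}.npy",allow_pickle=True).item() for i in(1,2)]; F=[200/np.tan(np.radians(c["vfov"])/2) for c in C]
for i,(c,f) in enumerate(zip(C,F)):
    im=c["frame"]; hsv=cv2.cvtColor(im,cv2.COLOR_RGB2HSV); r,b=im[...,0].astype(int),im[...,2].astype(int)
    m=((hsv[...,0]>100)&(hsv[...,0]<120)&(hsv[...,1]>140)).astype(np.uint8); m[:, :200]=0; m[:,555:]=0; 
    n,l,st,ce=cv2.connectedComponentsWithStats(m); k=1+np.argmax(st[1:,4])
    ct=cv2.findContours((l==k).astype(np.uint8),cv2.RETR_EXTERNAL,cv2.CHAIN_APPROX_NONE)[0][0]
    h=cv2.convexHull(ct); q=cv2.approxPolyDP(h,8,True)[:,0]
    print("lid",i,[(tuple(p),plane(c,f,*p,119)[:2].round(0)) for p in q.tolist()])
    P=np.array([plane(c,f,*p,119)[:2] for p in h[:,0].tolist()],np.float32); print(cv2.minAreaRect(P))
    d=((hsv[...,2]<60)).astype(np.uint8); d[270:]=0
    n,l,st,ce=cv2.connectedComponentsWithStats(d)
    for j in range(1,n):
        if st[j,4]>250 and 240<ce[j][0]<500: print("dark",st[j],ce[j].round(1), cv2.minAreaRect(np.argwhere(l==j)[:,::-1].astype(np.float32)))
    cv2.imwrite(f"pics/c{i}.png",cv2.resize(im[(0,90)[i]:(0,90)[i]+190,250:540,::-1],None,fx=2.7,fy=2.7))
E
python3 m.py; python3 -c "
import cv2,numpy as np
cv2.imwrite('pics/cc.png',cv2.resize(np.vstack([cv2.imread('pics/w1.png')[20:185,290:450],cv2.imread('pics/w2.png')[105:275,320:480]]),None,fx=1.75*1.0,fy=1.75) if 0 else cv2.resize(np.hstack([cv2.imread('pics/w1.png')[20:190,290:450],cv2.imread('pics/w2.png')[105:275,320:480]]),None,fx=2.5,fy=2.5))"
```

```text
lid 0 [((462, 22), array([ 612., -149.])), ((530, 168), array([ 705., -301.])), ((342, 272), array([ 492., -430.])), ((261, 150), array([ 400., -278.]))]
((552.0484008789062, -289.2973327636719), (251.12799072265625, 180.84140014648438), 31.33773422241211)
dark [ 298   25   56   52 1222] [328.9  51.9] ((332.1187438964844, 54.53245544433594), (32.90309143066406, 64.39070892333984), 55.885528564453125)
dark [298 144  40  33 628] [317.3 160. ] ((316.85552978515625, 160.40911865234375), (15.44723129272461, 44.26578140258789), 58.73626708984375)
dark [405 230  31  40 616] [416.5 254.2] ((414.25665283203125, 253.91806030273438), (47.96671676635742, 18.69057846069336), 56.76829147338867)
lid 1 [((487, 125), array([ 612., -148.])), ((547, 251), array([ 704., -300.])), ((417, 319), array([ 551., -395.])), ((354, 319), array([ 469., -394.])), ((298, 235), array([ 400., -276.]))]
((551.8198852539062, -288.4009094238281), (250.95970153808594, 180.7493438720703), 31.3868408203125)
dark [328 112  53  46 854] [357.5 133.3] ((359.51123046875, 138.11798095703125), (31.269939422607422, 59.04188919067383), 57.9946174621582)
dark [405 230  31  40 620] [416.4 254.3] ((414.076904296875, 254.1154022216797), (47.981571197509766, 18.85980796813965), 56.3099365234375)
dark [334 233  38  35 641] [352.2 248.6] ((351.6368103027344, 249.646240234375), (19.619972229003906, 41.085384368896484), 60.945396423339844)
```

View pics/cc.png

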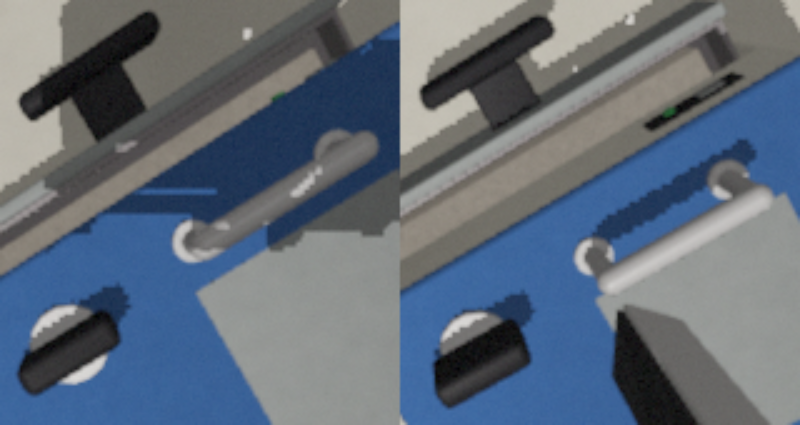

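Both crops are clear. In crop pixels the bar ends are (200,243) and (368,143) on the left, and (607,283) and (765,197) on the right. The wing's top faces are near (70,358) and (484,374). The pull's ends are (30,105) and (152,22) on the left, and (430,100) and (547,25) on the right.

```bash
cat > t.py <<'E'
from h import *
C=[np.load(f"w{i}.npy",allow_pickle=True).item() for i in(1,2)]; F=[200/np.tan(np.radians(c["vfov"])/2) for c in C]
a=np.radians(31.36); yd=np.array([np.cos(a),np.sin(a),0]); xd=np.array([np.sin(a),-np.cos(a),0]); O=np.array([552,-289,0.])
P=lambda i,p:((p[0]/2.5+290,p[1]/2.5+20) if i==0 else ((p[0]-400)/2.5+320,p[1]/2.5+105))
for n,p,q in(("barL",(200,243),(607,283)),("barR",(368,143),(765,197)),("wing",(70,358),(484,374)),("pullA",(30,105),(430,100)),("pullB",(152,22),(547,25))):
    X,e=tri(*ray(C[0],F[0],*P(0,p)),*ray(C[1],F[1],*P(1,q))); print(n,X.round(1),"err",e.round(1),"drier",(X-O)@xd,(X-O)@yd)
H=O-60*xd+30*yd+[0,0,156]; W=O-50*xd-75*yd+[0,0,147]; print("handle",H,"wing",W,"pull home",O-135*xd+[0,0,31], "xd",xd)
S=np.load("side0.npy",allow_pickle=True).item();print("side proj handle", proj(S,200/np.tan(np.radians(S["vfov"])/2),H))
E
python3 t.py
```

```text
barL [ 515.2 -241.   160.3] err 0.6 drier -60.162962174362036 -6.406713750318932
barR [ 578.5 -204.3  159.5] err 0.2 drier -58.564810320205325 66.74663024050052
wing [ 464.1 -287.7  150. ] err 0.3 drier -46.79473321450695 -74.37866090452118
pullA [ 443.5 -178.    41.5] err 0.6 drier -151.28088346172396 -34.83968012744461
pullB [ 505.3 -139.4   38.6] err 0.4 drier -152.06045693531664 37.99031819438851
handle [ 546.39261283 -222.15273222  156.        ] wing [ 461.9357451  -285.33530492  147.        ] pull home [ 481.7441621  -173.72156645   31.        ] xd [ 0.52041361 -0.85391432  0.        ]
side proj handle [np.float64(359.85836246039776), np.float64(153.09778216472625)]
```

Run:
```python
from h import *
c=np.load("w2.npy",allow_pickle=True).item(); f=200/np.tan(np.radians(c["vfov"])/2)
for p in((386,5),(430,30),(475,5)): print([plane(c,f,*p,z)[:2].round() for z in(0,70,134)])
S=np.load("side0.npy",allow_pickle=True).item(); fs=200/np.tan(np.radians(S["vfov"])/2)
for p in((313,178),(342,178),(328,213)): print([plane(S,fs,*p,z)[:2].round() for z in(0,70,134)])
```

```text
[array([516.,   1.]), array([504., -16.]), array([493., -31.])]
[array([577., -30.]), array([556., -42.]), array([538., -53.])]
[array([634.,  -0.]), array([606., -16.]), array([580., -31.])]
[array([ 767., -234.]), array([668., -86.]), array([578.,  49.])]
[array([ 666., -307.]), array([ 579., -150.]), array([500.,  -7.])]
[array([539.,  11.]), array([467., 131.]), array([401., 240.])]
```

Emit:
{"method": "jog_arm", "body": {"series": [[0.02,0.1,0,0,0,0.08,0.5],[0.04,0.2,-0.2,0,0,0.16,1],[0.07,0.42,-0.5,0,0,0.24,1],[0.07,0.42,-0.8,0,0,0.32,1],[0.07,0.42,-1,0,0,0.355,1],[0.07,0.42,-1,0,0,0.355,1],[0.07,0.42,-1,0,0,0.355,1],[0.07,0.42,-1,0,0,0.355,1]]}}

```text
clock: 2.42
eef_pos: [439.2, -146.6, 225.8]
eef_rot: [3.141, 0.002, 2.116]
wrist_force: [1.5, -0.5, 1.1]
finger_gap: 44.4
finger_force: 0.0
```

Run:
```python
from h import *
c,f,s=wcam(); print(s["clock"],s["eef_pos"],s["eef_rot"],s["finger_gap"],s["joints"])
cv2.imwrite("pics/w3.png",c["frame"][:,:,::-1])
a=np.radians(31.36); yd=np.array([np.cos(a),np.sin(a)]); xd=np.array([np.sin(a),-np.cos(a)]); d=s["eef_pos"][:2]-[552,-289]; print(d@xd,d@yd)
```

```text
2.4167 [ 439.18295725 -146.5511959   225.83660315] [3.14061411e+00 1.50011211e-03 2.11641562e+00] 44.440470633911005 [-4.01161148e-01  1.02293682e-01  1.75456328e+00 -8.59222314e-05
  1.28294653e+00 -9.46756853e-01]
-180.3505989976114 -22.20379167431192
```

View pics/w3.png

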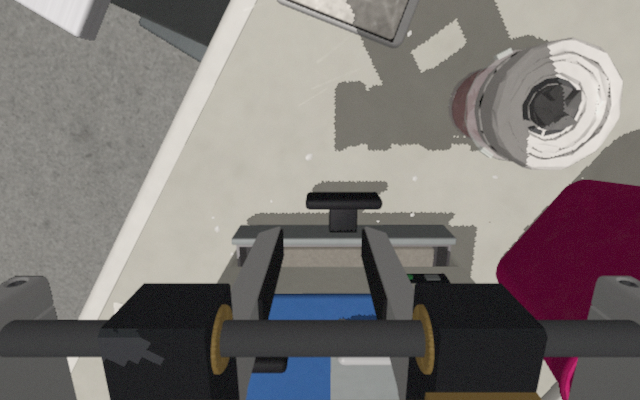

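The fingers are still closing. The pull's top is at about (344,201) and the blade cup's top is centred at about (545,103). I'll check how far the cup is before descending.

Run:
```python
from h import *
c,f,s=wcam(); p=[plane(c,f,*q,134)[:2].round() for q in((552,103),(475,103),(552,168),(622,100))]; print(p)
print(plane(c,f,455,103,10))
```

```text
[array([540.,   2.]), array([493., -26.]), array([571., -33.]), array([581.,  30.])]
[521.665332   -10.51980964  10.        ]
```

Emit:
{"method": "jog_arm", "body": {"series": [[0,0,-0.2,0,0,0,1],[0,0,-0.5,0,0,0,1],[0,0,-0.8,0,0,0,1],[0,0,-0.8,0,0,0,1],[0,0,-0.8,0,0,0,1],[0,0,-0.8,0,0,0,1],[0,0,-0.8,0,0,0,1]]}}

```text
clock: 3.1
eef_pos: [439.7, -145.9, 130.7]
eef_rot: [3.139, 0.003, 2.12]
wrist_force: [0.3, 0.2, 0.3]
finger_gap: 0.4
finger_force: 0.0
```

Emit:
{"method": "jog_arm", "body": {"series": [[0,0,-0.3,0,0,0,1],[0,0,-0.55,0,0,0,1],[0,0,-0.74,0,0,0,1],[0,0,-0.74,0,0,0,1],[0,0,-0.74,0,0,0,1]]}}

```text
clock: 3.52
eef_pos: [439.1, -145.6, 40.6]
eef_rot: [3.141, 0.0, 2.121]
wrist_force: [0.1, 0.1, -0.1]
finger_gap: 0.3
finger_force: 0.0
```

Emit:
{"method": "jog_arm", "body": {"series": [[0.02,-0.036,0,0,0,0,1],[0.043,-0.07,0,0,0,0,1],[0.065,-0.107,0,0,0,0,1],[0.087,-0.142,0,0,0,0,1],[0.11,-0.18,0,0,0,0,1],[0.13,-0.213,0,0,0,0,1],[0.13,-0.213,0,0,0,0,1]]}}

```text
clock: 4.1
eef_pos: [454.5, -171.5, 39.6]
eef_rot: [3.142, -0.0, 2.12]
wrist_force: [-1.3, 1.1, 0.2]
finger_gap: 0.7
finger_force: 0.4
```

Emit:
{"method": "jog_arm", "body": {"series": [[0.01,-0.018,0,0,0,0,1],[0.02,-0.036,0,0,0,0,1],[0.03,-0.05,0,0,0,0,1],[0.035,-0.06,0,0,0,0,1],[0.035,-0.06,0,0,0,0,1]]}}

```text
clock: 4.52
eef_pos: [458.4, -178.4, 39.4]
eef_rot: [-3.142, 0.0, 2.121]
wrist_force: [-0.3, -0.4, -0.9]
finger_gap: 0.6
finger_force: 0.0
```

Emit:
{"method": "jog_arm", "body": {"series": [[0.01,-0.018,0,0,0,0,1],[0.02,-0.032,0,0,0,0,1],[0.02,-0.032,0,0,0,0,1]]}}

```text
clock: 4.77
eef_pos: [458.6, -178.8, 39.2]
eef_rot: [-3.139, -0.009, 2.121]
wrist_force: [-17.8, 29.9, 23.7]
finger_gap: 0.2
finger_force: 17.3
```

Emit:
{"method": "jog_arm", "body": {"series": [[-0.06,0.1,0,0,0,0,1],[-0.11,0.178,0,0,0,0,1],[-0.11,0.178,0.3,0,0,0,1],[-0.11,0.178,0.6,0,0,0,0.8],[-0.11,0.178,0.95,0,0,0,0.5],[-0.11,0.178,0.95,0,0,0,0],[-0.11,0.178,0.95,0,0,0,0]]}}

```text
clock: 5.35
eef_pos: [448.3, -160.9, 155.3]
eef_rot: [3.139, 0.004, 2.121]
wrist_force: [0.1, -0.8, -0.7]
finger_gap: 23.7
finger_force: 0.0
```

Emit:
{"method": "jog_arm", "body": {"series": [[0,0,0.3,0,0,0,0],[0,0,0.6,0,0,-0.07,0],[0.1,-0.1,0.8,0,0,-0.15,0],[0.2,-0.2,0.9,0,0,-0.23,0],[0.4,-0.3,0.9,0,0,-0.31,0],[0.6,-0.45,0.9,0,0,-0.38,0],[0.8,-0.5,0.9,0,0,-0.46,0],[0.8,-0.5,0.9,0,0,-0.5,0]]}}

```text
clock: 6.02
eef_pos: [545.6, -221.6, 258.2]
eef_rot: [-3.138, -0.001, 1.328]
wrist_force: [-1.1, 0.1, -1.2]
finger_gap: 77.0
finger_force: 0.0
```

Emit:
{"method": "jog_arm", "body": {"series": [[0,0,0,0,0,-0.08,0],[0,0,0,0,0,-0.16,0],[0,0,0,0,0,-0.24,0],[0,0,0,0,0,-0.32,0],[0,0,0,0,0,-0.4,0],[0,0,0,0,0,-0.48,0],[0,0,0,0,0,-0.5,0],[0,0,0,0,0,-0.5,0]]}}

```text
clock: 6.68
eef_pos: [543.3, -220.5, 259.5]
eef_rot: [-3.14, 0.001, 0.548]
wrist_force: [0.1, 0.2, -0.7]
finger_gap: 94.0
finger_force: 0.0
```

Run:
```python
from h import *
c,f,s=wcam(); print(s["clock"],s["eef_pos"],s["eef_rot"],s["joints"])
cv2.imwrite("pics/w4.png",c["frame"][:,:,::-1])
print("bar ends expected",[proj(c,f,X) for X in((515.2,-241,160),(578.5,-204.3,160))])
a=np.radians(31.36); yd=np.array([np.cos(a),np.sin(a),0]); xd=np.array([np.sin(a),-np.cos(a),0]); O=np.array([552,-289,0.])
print("pull home exp",[proj(c,f,O-135*xd+k*yd+[0,0,48]) for k in(-40,40)])
```

```text
6.6833 [ 543.31590929 -220.53471248  259.53042262] [-3.13973437e+00  1.43795404e-03  5.48075917e-01] [-4.47960692e-01  3.59778975e-01  1.36001240e+00 -1.98815563e-04
  1.42414270e+00  5.74790336e-01]
bar ends expected [[np.float64(325.4164440014758), np.float64(241.79389637851622)], [np.float64(327.88901385041913), np.float64(152.50273958772033)]]
pull home exp [[np.float64(259.95414403808655), np.float64(229.54577766677784)], [np.float64(256.47383290012795), np.float64(161.1980602793252)]]
```

View pics/w4.png

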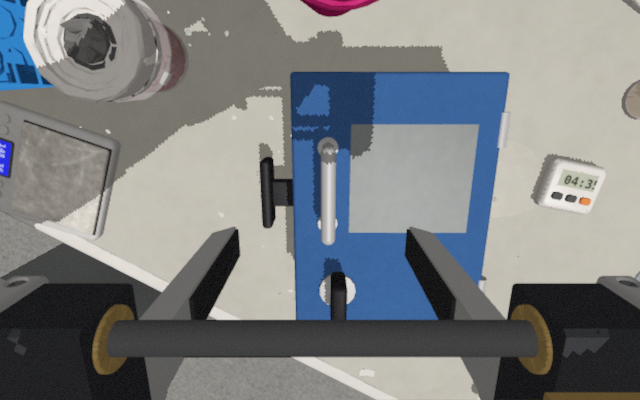

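The drawer is home: the pull is at (266,192), as expected. The bar runs from (328,150) to (328,240), where predicted. Descending onto it.

Emit:
{"method": "jog_arm", "body": {"series": [[0.027,-0.017,-0.25,0,0,0,0],[0.027,-0.017,-0.5,0,0,0,0],[0.027,-0.017,-0.7,0,0,0,0],[0.027,-0.017,-0.85,0,0,0,0.2],[0.027,-0.017,-0.85,0,0,0,0.6],[0.027,-0.017,-0.85,0,0,0,1],[0.027,-0.017,-0.85,0,0,0,1],[0.027,-0.017,-0.85,0,0,0,1]], "grip_force": 20}}

```text
clock: 7.4
eef_pos: [547.3, -222.9, 160.9]
eef_rot: [3.14, -0.001, 0.55]
wrist_force: [1.0, -0.3, -0.0]
finger_gap: 64.1
finger_force: 0.0
```

Emit:
{"method": "jog_arm", "body": {"series": [[0,0,0,0,0,0,1],[0,0,0,0,0,0,1],[0,0,0,0,0,0,1],[0,0,0,0,0,0,1],[0,0,0,0,0,0,1]]}}

```text
clock: 7.82
eef_pos: [546.8, -222.7, 159.6]
eef_rot: [3.141, -0.0, 0.55]
wrist_force: [0.3, 0.4, 0.8]
finger_gap: 30.9
finger_force: 0.0
```

Emit:
{"method": "jog_arm", "body": {"series": [[0,0,0,0,0,0,1],[0,0,0,0,0,0,1],[0,0,0,0,0,0,1],[0,0,0,0,0,0,1],[0,0,0,0,0,0,1],[0,0,0,0,0,0,1]]}}

```text
clock: 8.32
eef_pos: [547.2, -223.3, 159.5]
eef_rot: [3.14, -0.0, 0.55]
wrist_force: [3.7, -5.8, -2.6]
finger_gap: 11.2
finger_force: 20.0
```

Emit:
{"method": "jog_arm", "body": {"series": [[0,0,0.015,0,0,0,1],[0,0,0.03,0,0,0,1],[0,0,0.04,0,0,0,1],[0,0,0.04,0,0,0,1],[0,0,0.04,0,0,0,1]]}}

```text
clock: 8.73
eef_pos: [547.8, -224.5, 164.2]
eef_rot: [3.137, -0.001, 0.549]
wrist_force: [13.0, -13.6, -9.1]
finger_gap: 11.3
finger_force: 20.0
```

Emit:
{"method": "jog_arm", "body": {"series": [[0,0,0.015,0,0,0,1],[0,0,0.03,0,0,0,1],[0,0,0.04,0,0,0,1],[0,0,0.04,0,0,0,1],[0,0,0.04,0,0,0,1]]}}

```text
clock: 9.15
eef_pos: [547.2, -225.4, 167.0]
eef_rot: [3.137, 0.001, 0.549]
wrist_force: [17.0, -23.8, -24.9]
finger_gap: 11.3
finger_force: 20.0
```

Emit:
{"method": "jog_arm", "body": {"series": [[0.013,-0.021,0,0,0,0,1],[0.02,-0.03,0,0,0,0,1],[0.02,-0.03,0,0,0,0,1]]}}

```text
clock: 9.4
eef_pos: [547.5, -225.6, 166.9]
eef_rot: [-3.136, 0.004, 0.55]
wrist_force: [-7.6, -0.1, -12.8]
finger_gap: 11.1
finger_force: 20.0
```

Emit:
{"method": "jog_arm", "body": {"series": [[0,0,0.015,0,0,0,1],[0,0,0.015,0,0,0,1],[0,0,0.015,0,0,0,1]]}}

```text
clock: 9.65
eef_pos: [547.6, -225.7, 168.1]
eef_rot: [-3.136, 0.004, 0.55]
wrist_force: [-4.0, -1.8, -26.1]
finger_gap: 11.4
finger_force: 20.0
```

It is caught: with the sideways force gone, 26 N pulls down against a lid that weighs about 2 N. So I put the lid down, let go, and turn the knob.

Emit:
{"method": "jog_arm", "body": {"series": [[0,0,-0.03,0,0,0,1],[-0.005,0.008,-0.06,0,0,0,1],[-0.008,0.013,-0.085,0,0,0,1],[-0.008,0.013,-0.085,0,0,0,1],[-0.008,0.013,-0.085,0,0,0,0.6],[-0.008,0.013,-0.085,0,0,0,0.6],[-0.008,0.013,-0.085,0,0,0,0.6],[-0.008,0.013,-0.085,0,0,0,0.6]]}}

```text
clock: 10.32
eef_pos: [548.8, -224.9, 161.6]
eef_rot: [3.14, -0.001, 0.55]
wrist_force: [-1.0, 0.4, 0.2]
finger_gap: 34.5
finger_force: 0.0
```

Emit:
{"method": "jog_arm", "body": {"series": [[0,0,0.2,0,0,0,0.5],[0,0,0.45,0,0,0,0.5],[-0.2,-0.2,0.5,0,0,0,0.5],[-0.4,-0.35,0.5,0,0,0,0.5],[-0.7,-0.53,0.5,0,0,0,0.5],[-0.7,-0.53,0.5,0,0,0,0.5],[-0.7,-0.53,0.5,0,0,0,0.5]]}}

```text
clock: 10.9
eef_pos: [463.4, -289.4, 221.5]
eef_rot: [3.14, -0.001, 0.547]
wrist_force: [0.3, -0.4, -0.5]
finger_gap: 46.8
finger_force: 0.0
```

Emit:
{"method": "jog_arm", "body": {"series": [[-0.003,0.024,-0.15,0,0,0,0.5],[-0.003,0.024,-0.4,0,0,0,0.5],[-0.003,0.024,-0.6,0,0,0,0.5],[-0.003,0.024,-0.6,0,0,0,0.5],[-0.003,0.024,-0.6,0,0,0,1],[-0.003,0.024,-0.6,0,0,0,1],[-0.003,0.024,-0.6,0,0,0,1],[-0.003,0.024,-0.6,0,0,0,1]], "grip_force": 15}}

```text
clock: 11.57
eef_pos: [464.5, -285.7, 150.1]
eef_rot: [3.14, -0.001, 0.55]
wrist_force: [-0.2, 0.0, -0.8]
finger_gap: 23.7
finger_force: 0.0
```

Emit:
{"method": "jog_arm", "body": {"series": [[0,0,0,0,0,0,1],[0,0,0,0,0,0,1],[0,0,0,0,0,0,1],[0,0,0,0,0,0,1]]}}

```text
clock: 11.9
eef_pos: [464.2, -285.6, 149.4]
eef_rot: [3.14, -0.001, 0.55]
wrist_force: [-0.1, 1.3, 6.9]
finger_gap: 13.9
finger_force: 15.0
```

Emit:
{"method": "jog_arm", "body": {"series": [[0,0,0,0,0,0.06,1],[0,0,0,0,0,0.12,1],[0,0,0,0,0,0.18,1],[0,0,0,0,0,0.24,1],[0,0,0,0,0,0.3,1],[0,0,0,0,0,0.36,1],[0,0,0,0,0,0.42,1],[0,0,0,0,0,0.48,1]]}}

```text
clock: 12.57
eef_pos: [463.5, -285.1, 149.4]
eef_rot: [-3.141, -0.0, 1.309]
wrist_force: [-7.3, 4.1, 10.8]
finger_gap: 13.6
finger_force: 15.0
```

Emit:
{"method": "jog_arm", "body": {"series": [[0,0,0,0,0,0.06,1],[0,0,0,0,0,0.12,1],[0,0,0,0,0,0.18,1],[0,0,0,0,0,0.24,1],[0,0,0,0,0,0.3,1],[0,0,0,0,0,0.36,1],[0,0,0,0,0,0.42,1],[0,0,0,0,0,0.48,1]]}}

```text
clock: 13.23
eef_pos: [462.6, -285.2, 149.3]
eef_rot: [-3.139, -0.002, 2.062]
wrist_force: [-14.8, 3.9, 16.0]
finger_gap: 13.8
finger_force: 15.0
```

Emit:
{"method": "jog_arm", "body": {"series": [[0,0,0,0,0,0.02,1],[0,0,0,0,0,0.02,1],[0,0,0,0,0,0.02,1]]}}

```text
clock: 13.48
eef_pos: [462.6, -285.3, 149.3]
eef_rot: [-3.139, -0.002, 2.089]
wrist_force: [-14.3, 3.9, 13.9]
finger_gap: 13.8
finger_force: 15.0
```

Emit:
{"method": "jog_arm", "body": {"series": [[0,0,0,0,0,0,0.7],[0,0,0,0,0,0,0.65],[0,0,0,0,0,0,0.65],[0,0,0,0,0,0,0.65],[0,0,0.25,0,0,0,0.65],[0,0,0.5,0,0,0,0.65],[0,0,0.9,0,0,0,0.65],[0,0,0.9,0,0,0,0.5]]}}

```text
clock: 14.15
eef_pos: [465.2, -286.2, 263.1]
eef_rot: [3.138, 0.008, 2.089]
wrist_force: [-0.2, -0.2, 0.8]
finger_gap: 36.8
finger_force: 0.0
```

Emit:
{"method": "jog_arm", "body": {"series": [[0.1,0.1,0,0,0,-0.08,0.3],[0.2,0.2,0,0,0,-0.16,0.3],[0.4,0.3,0,0,0,-0.24,0.3],[0.6,0.45,0,0,0,-0.32,0.3],[0.7,0.52,0,0,0,-0.4,0.3],[0.7,0.52,0,0,0,-0.48,0.3],[0.7,0.52,0,0,0,-0.5,0.3]]}}

```text
clock: 14.73
eef_pos: [548.6, -222.2, 256.1]
eef_rot: [-3.141, -0.0, 1.298]
wrist_force: [0.7, -0.3, -0.2]
finger_gap: 65.9
finger_force: 0.0
```

Emit:
{"method": "jog_arm", "body": {"series": [[0,0,0,0,0,-0.08,0.3],[0,0,0,0,0,-0.16,0.3],[0,0,0,0,0,-0.24,0.3],[0,0,0,0,0,-0.32,0.3],[0,0,0,0,0,-0.4,0.3],[0,0,0,0,0,-0.48,0.3],[0,0,0,0,0,-0.48,0.3]]}}

```text
clock: 15.32
eef_pos: [547.9, -223.0, 256.4]
eef_rot: [-3.141, 0.0, 0.544]
wrist_force: [0.1, -0.6, 0.5]
finger_gap: 65.9
finger_force: 0.0
```

Run:
```python
from h import *
c,f,s=wcam(); print(s["clock"],s["eef_pos"],s["eef_rot"])
cv2.imwrite("pics/w5.png",c["frame"][:,:,::-1])
```

```text
15.3167 [ 547.91861722 -222.97268411  256.4169788 ] [-3.14146035e+00  1.46669246e-06  5.43831138e-01]
```

View pics/w5.png

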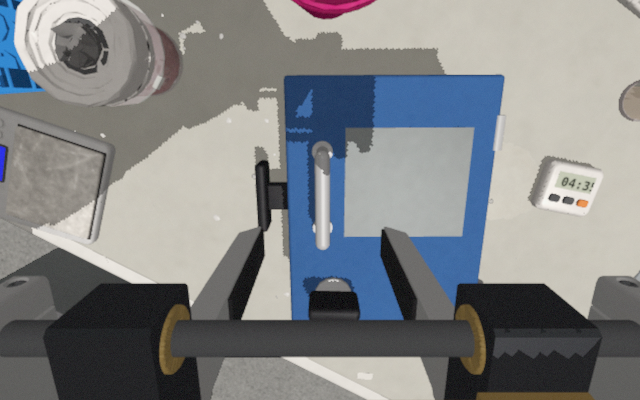

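The wing now lies across, at (333,305), the drawer is still home with its pull at (263,195), and the cup has not moved. Back onto the bar.

Emit:
{"method": "jog_arm", "body": {"series": [[-0.005,-0.005,-0.25,0,0,0,0.3],[-0.005,-0.005,-0.5,0,0,0,0.3],[-0.005,-0.005,-0.7,0,0,0,0.3],[-0.005,-0.005,-0.81,0,0,0,0.3],[-0.005,-0.005,-0.81,0,0,0,1],[-0.005,-0.005,-0.81,0,0,0,1],[-0.005,-0.005,-0.81,0,0,0,1],[-0.005,-0.005,-0.81,0,0,0,1]], "grip_force": 25}}

```text
clock: 16.03
eef_pos: [547.8, -223.8, 160.9]
eef_rot: [3.14, -0.001, 0.551]
wrist_force: [-0.4, 0.1, -0.2]
finger_gap: 42.9
finger_force: 0.0
```

Emit:
{"method": "jog_arm", "body": {"series": [[0,0,0,0,0,0,1],[0,0,0,0,0,0,1],[0,0,0,0,0,0,1],[0,0,0,0,0,0,1],[0,0,0,0,0,0,1],[0,0,0,0,0,0,1],[0,0,0,0,0,0,1],[0,0,0,0,0,0,1]]}}

```text
clock: 16.7
eef_pos: [547.2, -223.5, 159.6]
eef_rot: [-3.141, 0.0, 0.55]
wrist_force: [-2.4, 3.6, 3.3]
finger_gap: 11.1
finger_force: 25.0
```

Run:
```python
import numpy as np
a=np.radians(31.36); xd=np.array([np.sin(a),-np.cos(a)])
for t in(.05,.1,.15,.2,.25,.3,.35,.4,.45,.5,.55,.6,.65,.7):
    x=-150*np.cos(t)+44*np.sin(t)+150; z=44*np.cos(t)+150*np.sin(t)-44
    print(t,(np.r_[xd*x,z]/120).round(3))
```

```text
0.05 [ 0.01  -0.017  0.062]
0.1 [ 0.022 -0.037  0.123]
0.15 [ 0.036 -0.059  0.183]
0.2 [ 0.051 -0.083  0.241]
0.25 [ 0.067 -0.111  0.298]
0.3 [ 0.085 -0.14   0.353]
0.35 [ 0.105 -0.172  0.406]
0.4 [ 0.126 -0.206  0.458]
0.45 [ 0.148 -0.242  0.507]
0.5 [ 0.171 -0.281  0.554]
0.55 [ 0.196 -0.321  0.599]
0.6 [ 0.221 -0.363  0.642]
0.65 [ 0.248 -0.407  0.682]
0.7 [ 0.276 -0.453  0.719]
```

Emit:
{"method": "jog_arm", "body": {"series": [[0.005,-0.008,0.03,0,0,0,1],[0.01,-0.017,0.062,0,0,0,1],[0.016,-0.027,0.093,0,0,0,1],[0.022,-0.037,0.123,0,0,0,1],[0.022,-0.037,0.123,0,0,0,1]]}}

```text
clock: 17.12
eef_pos: [549.8, -227.9, 174.9]
eef_rot: [-3.141, 0.0, 0.55]
wrist_force: [-3.2, 5.3, -1.5]
finger_gap: 11.0
finger_force: 25.0
```

Emit:
{"method": "jog_arm", "body": {"series": [[0.014,-0.022,0.06,0,0,0,1],[0.029,-0.046,0.118,0,0,0,1],[0.045,-0.074,0.175,0,0,0,1],[0.063,-0.103,0.23,0,0,0,1],[0.083,-0.135,0.283,0,0,0,1],[0.104,-0.169,0.335,0,0,0,1],[0.104,-0.169,0.335,0,0,0,1]]}}

```text
clock: 17.7
eef_pos: [562.3, -248.1, 216.5]
eef_rot: [-3.141, -0.0, 0.55]
wrist_force: [-11.1, 12.2, 9.2]
finger_gap: 11.3
finger_force: 25.0
```

Emit:
{"method": "jog_arm", "body": {"series": [[0.016,-0.026,0.049,0,0,0,1],[0.039,-0.065,0.096,0,0,0,1],[0.064,-0.105,0.141,0,0,0,1],[0.089,-0.147,0.184,0,0,0,1],[0.116,-0.191,0.224,0,0,0,1],[0.144,-0.237,0.261,0,0,0,1],[0.144,-0.237,0.261,0,0,0,1],[0.144,-0.237,0.261,0,0,0,1]]}}

```text
clock: 18.37
eef_pos: [579.8, -276.7, 247.9]
eef_rot: [3.141, -0.001, 0.55]
wrist_force: [-8.1, 8.6, 11.1]
finger_gap: 11.2
finger_force: 25.0
```

Emit:
{"method": "jog_arm", "body": {"series": [[0,0,0,0,0,0,1],[0,0,0,0,0,0,1],[0,0,0,0,0,0,1],[0,0,0,0,0,0,1],[0,0,0,0,0,0,1],[0,0,0,0,0,0,1]]}}

```text
clock: 18.87
eef_pos: [579.6, -276.5, 247.8]
eef_rot: [3.141, -0.001, 0.55]
wrist_force: [-7.0, 7.3, 10.0]
finger_gap: 11.3
finger_force: 25.0
```

Run:
```python
from h import *
s=manip.read_state(); c,f=cam("side"); a=np.radians(31.36); xd=np.array([np.sin(a),-np.cos(a)])
h=np.array([552,-289])+90*xd; p=s["eef_pos"]; r=(p[:2]-h)@xd; z=p[2]-3-112
print(s["clock"],p,s["finger_force"],s["wrist_force"],"lid",np.arctan2(z,-r)-np.arctan2(44,150),np.hypot(r,z),np.hypot(44,150))
cv2.imwrite("pics/s2.png",cv2.resize(c["frame"][80:280,250:500,::-1],None,fx=3,fy=3))
```

```text
18.8667 [ 579.62394903 -276.52874305  247.77548673] 25.001600682735443 [-6.95102038  7.26040515 10.02602878] lid 0.7092535079016454 158.34281693509513 156.32018423735306
```

View pics/s2.png

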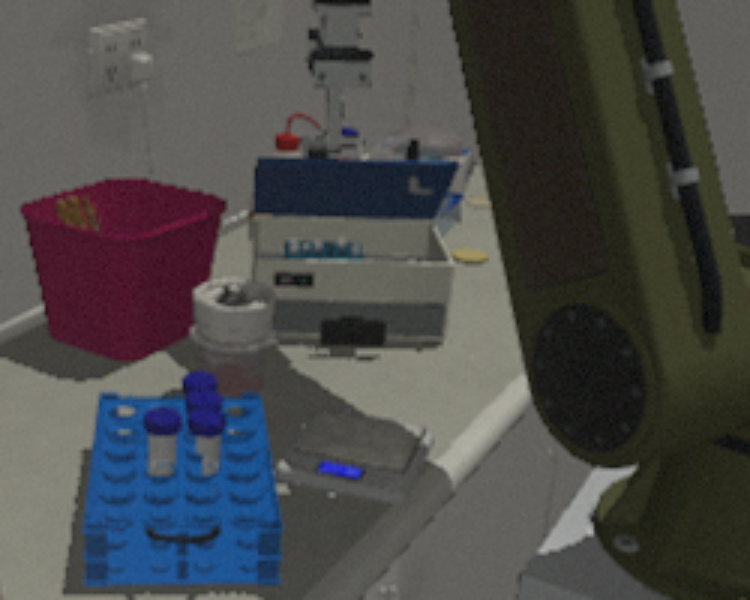

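The lid stands open, with its underside at about (350,185), and the gripper holds the handle. The drawer is home at (350,330) and the cup still stands at (235,320). The lid is at about 0.71 rad and at rest, so I hand in.

```bash
python3 -c "
from cell import manip
print(manip.sign_off())"
```

```text
the job is handed in; nothing more can be done
None
```

I pushed the drawer home and tugged the lid, which was caught, so I turned the wing knob about 88° anticlockwise; the job was handed in at about 19 s with the lid held by its handle at about 0.71 rad (41°), the drawer home and the cups never touched; the hand-in gave no verdict.

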